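# Give four canisters their own lids back

## Robot

A 6-joint arm with a two-finger parallel gripper is mounted at the origin on a cart in front of the work surface, level with it; the furniture and walls round the work are solid. World frame = base frame: x ahead of the robot, y to its left, z up, the work surface at z = 0. Lengths are in mm, angles in rad, forces in N, time in s.
With the tool pointing down it reaches from about 275 to 850 mm from the base axis. Payload 19 kg.
Tool frame: the origin (TCP) lies midway between the tips of the shut fingers; the grasp point (between the pads) lies 19 mm behind it; z points along the fingers, y is the line along which they close (so a half turn about z gives the same grasp; the last joint's range is limited). The gripper opens to 85 mm and grips with 20 to 120 N. Pads are 22 mm wide; open, the fingers measure 114 mm over their backs; the gripper's body (76 mm by 85 mm) begins 54 mm behind the grasp point. The pads swing forward as they close: fully open they stand 13 mm farther back than shut.
Start: joints at [1.046, 0.15, 1.437, -0, 1.554, -0.134], TCP at [219.035, 531.614, 231.267] pointing down, gripper open.
Joint ranges: [-2.8, 2.8], [-0.68, 2.1], [0.12, 2.68], [-1.39, 4.53], [0.16, 2.79], [-2.81, 2.81]. Speed limits (rad/s): [1.89, 1.89, 2.22, 3.01, 3.01, 3.01].

## Interface

Orientations are given as a unit quaternion [w, x, y, z].
In Python, from rig import ctrl gives the robot as it stands. The module is installed in compiled form; this text tells all that it offers.
- The arm moves only by the tool carry_out, never from a script. Its arguments are lists of equal length, an entry for each row: "xyz": the shift along the tool's x, y, z in parts of the range, where 1.0 means 0.75 m, a list of three; "yaw": the turn about the tool's z in parts of the range, where 1.0 means 45 degrees; "claw": the finger opening in m, from 0 to 0.0854. A call has 1 to 10 rows; each row is the pose to reach, as a shift and turn from the pose commanded when the call began, along the tool's axes at that moment; what a row does not reach only later rows make up. A row lasts 1/10 s, in which the tool goes at most 50 mm and 8.59 degrees, less where a joint would pass 70% of its speed; a pose out of reach is approached as far as the arm can. A call with a gripper value outside its range is refused whole. The fingers move at their own pace and stop on an object; "force" is the grip in N (left out, the last holds). Time passes only in rows, so rows that repeat a pose let the fingers close. It gives the time, the measured TCP pose, the force, the opening and the grip force at its end, in the units of the state.
- ctrl.get_state(): the state, without advancing time (a new reading comes with each control period).
- ctrl.capture(name): name is "side" or "top"; returns the picture (400x640x3 uint8, red, green, blue); there is no depth.
- ctrl.camera_params(name): a dict with "vfov" (degrees; the focal length in pixels is half the picture's height over the tangent of half this angle, whatever the lens; pixels are square), "cx", "cy" (the principal point, pixels), "view" (4x4, takes a point from world to camera coordinates). Camera axes: x right, y up, looking along -z (the intrinsics and any distortion apply to the point x, -y, -z); pixel columns grow to the right and rows downward; lengths in mm; the calibration is good to about 2 mm. A picture is of the moment at which its call begins. camera_params takes no time and is no camera call.
- ctrl.finish_job(): hands the job in; it is judged then, once.
The state is a dict: "time_s": time; "joints": joint angles; "dq": joint speeds; "joint_torque": joint torques, N m; "eef_pos": TCP position; "orientation": TCP orientation; "contact_force": force on the tool from outside, world axes, zero at the start; "torque": the same for the moment, N m; "finger_gap": finger opening in mm; "finger_force": force on a finger pad.
Only numpy, scipy, OpenCV 4.12 (cv2) and the standard library are available. Lean on these libraries where they do the work, as an engineer would, in place of code of your own. Each camera call takes 0.05 s, during which the arm holds its last target. There are 200 camera calls.

## Task

After the washing-up the lids of the four glazed canisters went back on the wrong ones: swap them round until every canister wears the lid of its own colour, seated flat on its rim. The empty side plate is there to park a lid on while you do it. Set the lids down gently rather than dropping them, and leave the canisters and the salt shaker standing where they are.

Things in the scene. Friction and masses are not known exactly. Their poses are not given: they have to be found in the camera images.
- canister_blue: deep blue glazed stoneware canister, loose, upright, 100 mm wide and 85 mm high: a round body with a shoulder that narrows to a neck 74 mm wide outside; its open mouth is 64 mm wide. Origin at the centre of its underside, z up; turned about z at random, which does not matter. It stands on the worktop, at least 118 mm from its neighbours, centre to centre.
- canister_green: leaf green glazed stoneware canister, loose, upright, 100 mm wide and 85 mm high: a round body with a shoulder that narrows to a neck 74 mm wide outside; its open mouth is 64 mm wide. Origin at the centre of its underside, z up; turned about z at random, which does not matter. It stands on the worktop, at least 118 mm from its neighbours, centre to centre.
- canister_yellow: mustard yellow glazed stoneware canister, loose, upright, 100 mm wide and 85 mm high: a round body with a shoulder that narrows to a neck 74 mm wide outside; its open mouth is 64 mm wide. Origin at the centre of its underside, z up; turned about z at random, which does not matter. It stands on the worktop, at least 118 mm from its neighbours, centre to centre.
- canister_red: brick red glazed stoneware canister, loose, upright, 100 mm wide and 85 mm high: a round body with a shoulder that narrows to a neck 74 mm wide outside; its open mouth is 64 mm wide. Origin at the centre of its underside, z up; turned about z at random, which does not matter. It stands on the worktop, at least 118 mm from its neighbours, centre to centre.
- lid_blue: deep blue stoneware lid, loose, 0.14 kg, fits every canister. Origin: centre of its underside, z up. Tapered plug 44 to 57 mm wide, self-centring; flange 79 mm wide at 11 mm; middle knob 25 mm wide, straight sides at 33 to 51 mm, lid top at 57 mm. Seated, its origin is 74 mm above the canister's. At the start every canister wears a lid, centred, three or four of them of another colour.
- lid_green: leaf green stoneware lid, loose, 0.14 kg, fits every canister. Origin: centre of its underside, z up. Tapered plug 44 to 57 mm wide, self-centring; flange 79 mm wide at 11 mm; middle knob 25 mm wide, straight sides at 33 to 51 mm, lid top at 57 mm. Seated, its origin is 74 mm above the canister's. At the start every canister wears a lid, centred, three or four of them of another colour.
- lid_yellow: mustard yellow stoneware lid, loose, 0.14 kg, fits every canister. Origin: centre of its underside, z up. Tapered plug 44 to 57 mm wide, self-centring; flange 79 mm wide at 11 mm; middle knob 25 mm wide, straight sides at 33 to 51 mm, lid top at 57 mm. Seated, its origin is 74 mm above the canister's. At the start every canister wears a lid, centred, three or four of them of another colour.
- lid_red: brick red stoneware lid, loose, 0.14 kg, fits every canister. Origin: centre of its underside, z up. Tapered plug 44 to 57 mm wide, self-centring; flange 79 mm wide at 11 mm; middle knob 25 mm wide, straight sides at 33 to 51 mm, lid top at 57 mm. Seated, its origin is 74 mm above the canister's. At the start every canister wears a lid, centred, three or four of them of another colour.
- side_plate: empty white side plate, loose, 150 mm wide, rim 15 mm high, flat middle 90 mm wide whose upper side is 5 mm above the worktop; origin at the centre of its underside. There is room on it for one lid, standing on its plug.
- salt_shaker: glass salt shaker with a grey domed cap, loose, 44 mm wide, 90 mm high, standing at the right, behind the canisters; origin at the centre of its underside. A bystander. Above the back of the worktop hangs a wall cabinet: front 0.59 m ahead of the robot base, underside 0.62 m up, so the arm should not reach far under it.

How it is judged:
By the outcome, as a careful person would: the job done as asked, in the order asked, and still so for the second after the job is handed in, with the robot touching nothing.
It also fails if it takes over 99 s, if anything falls off the work surface, if the arm or the gripper's body presses on something with over 40 N, if the wrist force passes 120 N, or if a joint passes its speed limit or range.

## Working session

There is one attempt and no reset: what is moved stays moved. The work goes in short steps, Python scripts to look and compute and a tool call to move; the robot and the scene stay as the last step left them, time stands still between calls to the robot, and variables do not carry over. Pictures are saved under pics/ and viewed, at most 14 in all, crops included, and the job is handed in when it is done.

Besides the shell and the picture viewer there is one more tool, called after ">>>" as name(argument=value, ...), one argument or row to a line, values as JSON. carry_out: Moves the arm, as the interface text tells. Its arguments: {"type":"object","properties":{"xyz":{"type":"array"},"yaw":{"type":"array"},"claw":{"type":"array"},"force":{"type":"number"}},"required":["xyz","yaw","claw"]}

```bash
mkdir -p pics
python3 - <<'E'
from rig import ctrl
import cv2
for n in("side","top"):
    im=ctrl.capture(n); cv2.imwrite(f"pics/{n}0.png",im[:,:,::-1]); p=ctrl.camera_params(n); print(n,p)
s=ctrl.get_state(); print({k:s[k] for k in("time_s","eef_pos","orientation","finger_gap","contact_force")})
E
```

```text
side {'vfov': 46.20931799684369, 'cx': 317.3919873302374, 'cy': 200.44073381945375, 'view': array([[ 9.67229218e-01, -2.53676703e-01,  1.07596568e-02,
        -5.33104310e+02],
       [ 7.69889354e-02,  3.33401179e-01,  9.39636290e-01,
        -1.20701564e+02],
       [-2.41951118e-01, -9.08015300e-01,  3.42005661e-01,
        -9.46038852e+02],
       [ 0.00000000e+00,  0.00000000e+00,  0.00000000e+00,
         1.00000000e+00]])}
top {'vfov': 43.51215517556629, 'cx': 321.8368848175366, 'cy': 203.5860824535511, 'view': array([[ 7.75063942e-03, -9.99888747e-01, -1.27444264e-02,
        -2.12747131e+01],
       [ 9.85244200e-01,  5.45672245e-03,  1.71067500e-01,
        -5.37298720e+02],
       [-1.70978926e-01, -1.38822547e-02,  9.85176883e-01,
        -1.09885279e+03],
       [ 0.00000000e+00,  0.00000000e+00,  0.00000000e+00,
         1.00000000e+00]])}
{'time_s': 0.1, 'eef_pos': array([218.93819704, 531.47761621, 230.75192374]), 'orientation': array([-1.86227236e-04,  1.94162921e-01,  9.80969154e-01, -4.93438394e-04]), 'finger_gap': 84.9620522933707, 'contact_force': array([-0.56041782, -0.32952307, -0.93624752])}
```

View pics/side0.png

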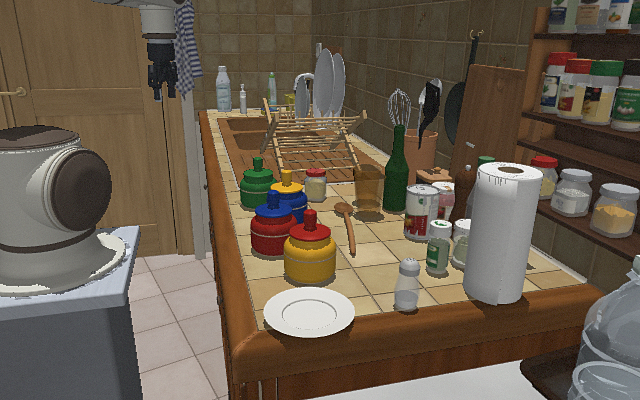

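View pics/top0.png

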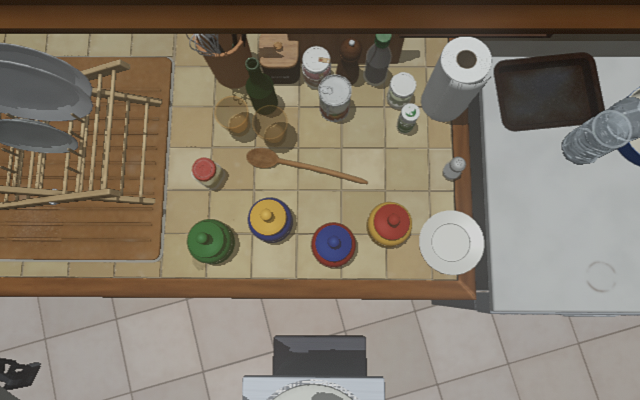

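The green canister (side 257,185) already wears the green lid. The blue canister (287,200) wears yellow, the red (273,230) wears blue, and the yellow (310,255) wears red. The plate is at (309,313) in side and (452,242) in top. Next I zoom in to measure.

Run:
```python
import cv2,numpy as np
a=cv2.imread("pics/side0.png")[150:290,235:345]; b=cv2.imread("pics/top0.png")[180:280,180:420]
a=cv2.resize(a,None,fx=4,fy=4,interpolation=cv2.INTER_CUBIC);b=cv2.resize(b,None,fx=3.3,fy=3.3,interpolation=cv2.INTER_CUBIC)
cv2.imwrite("pics/a.png",a);cv2.imwrite("pics/b.png",b);print(a.shape,b.shape)
```

```text
(560, 440, 3) (330, 792, 3)
```

View pics/a.png

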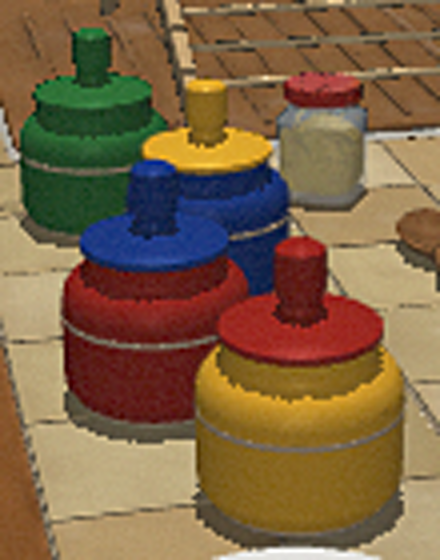

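View pics/b.png

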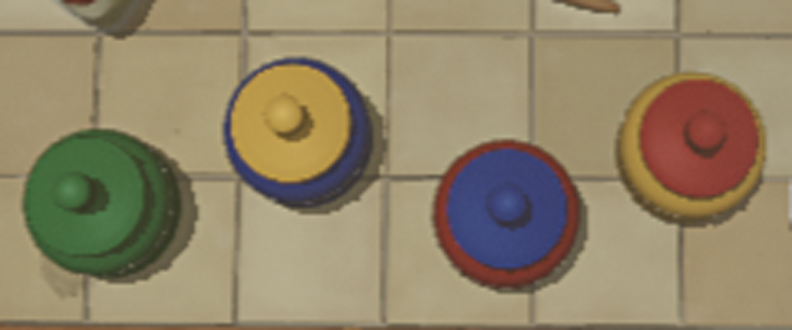

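The crops show the flange and knob centres clearly. In crop px, flanges are Y (207,149)/(290,125), B (154,241)/(507,210) and R (300,328)/(699,139). Now I triangulate these.

```bash
cat > h.py <<'E'
import numpy as np,cv2
from rig import ctrl
def P(n):
    c=ctrl.camera_params(n);f=200/np.tan(np.radians(c["vfov"]/2))
    return np.array([[f,0,c["cx"]],[0,f,c["cy"]],[0,0,1]])@np.diag([1,-1,-1])@c["view"][:3]
PS,PT=P("side"),P("top")
def proj(M,p): q=M@np.append(p,1); return q[:2]/q[2]
def tri(s,t):
    X=cv2.triangulatePoints(PS,PT,np.array(s,float).reshape(2,1),np.array(t,float).reshape(2,1)).ravel();X=X[:3]/X[3]
    return X.round(1),np.r_[proj(PS,X)-s,proj(PT,X)-t].round(2)
def atz(M,uv,z):
    A=np.array([M[0]-uv[0]*M[2],M[1]-uv[1]*M[2]]);return np.linalg.solve(A[:,:2],-A[:,3]-A[:,2]*z)
E
python3 - <<'E'
from h import *
A=lambda x,y:((x+.5)/4+234.5,(y+.5)/4+149.5)
B=lambda x,y:((x+.5)/3.3+179.5,(y+.5)/3.3+179.5)
for n,s,t in [("Yfl",A(207,149),B(290,125)),("Bfl",A(154,241),B(507,210)),("Rfl",A(300,328),B(699,139)),
 ("Ykn",A(207,88),B(287,116)),("Bkn",A(153,170),B(508,205)),("Rkn",A(300,248),B(706,131))]: print(n,*tri(s,t))
im={n:cv2.imread(f"pics/{n}0.png") for n in("side","top")}
for n,box in(("side",(280,345,255,365)),("top",(205,280,412,490))):
    y0,y1,x0,x1=box;c=im[n][y0:y1,x0:x1];h=cv2.cvtColor(c,cv2.COLOR_BGR2HSV)
    m=((h[...,1]<40)&(h[...,2]>130)).astype(np.uint8)
    k,_,st,ce=cv2.connectedComponentsWithStats(m);i=1+st[1:,4].argmax();print(n,st[i],)
    cs,_=cv2.findContours((_==i).astype(np.uint8),0,1);e=cv2.fitEllipse(cv2.convexHull(cs[0]));p=np.array(e[0])+[x0,y0];print(p,e[1])
    print(atz(PS if n=="side" else PT,p,15))
# knob heights z=129 at each top knob
for n,t in(("Y",B(287,116)),("B",B(508,205)),("R",B(706,131))):print(n,atz(PT,t,128))
for n,t in(("Y",B(290,125)),("B",B(507,210)),("R",B(699,139))):print(n,atz(PT,t,90))
E
```

```text
Yfl [499.  100.7  86.5] [-0.16  0.02  0.02 -0.15]
Bfl [442.9 -43.8  86.7] [ 0.08 -0.01 -0.01  0.07]
Rfl [ 490.7 -170.7   86.6] [ 0.16 -0.03 -0.02  0.12]
Ykn [499.1  98.  125.6] [-0.1   0.01  0.02 -0.1 ]
Bkn [442.7 -44.1 126.1] [-0.11  0.01  0.01 -0.1 ]
Rkn [ 490.4 -170.2  126.7] [ 0.09 -0.02 -0.01  0.07]
side [   8    7   92   51 3639]
[308.60820389 311.75529099] (50.62776565551758, 91.22974395751953)
[ 451.53983647 -323.3429571 ]
top [   7    5   65   65 3339]
[451.18933105 242.1072197 ] (63.71651077270508, 66.36022186279297)
[ 454.2035836  -316.70294025]
Y [498.5143684  97.68487  ]
B [442.33150764 -44.05703104]
R [ 490.40802322 -170.06865352]
Y [498.18977717 100.29998965]
B [442.69722251 -43.79324586]
R [ 490.4521788  -170.32402877]
```

Units first: shifts go in shares of 0.75 m and turns go in shares of 45 degrees. So -0.27 m is -0.36, -0.26 m is -0.3467.

>>> carry_out(
  xyz=[
    [-0.0347, -0.036, 0],
    [-0.0693, -0.072, 0],
    [-0.104, -0.108, 0],
    [-0.1387, -0.144, 0],
    [-0.1733, -0.18, 0],
    [-0.208, -0.216, 0],
    [-0.2427, -0.252, 0],
    [-0.2773, -0.288, 0],
    [-0.312, -0.324, 0],
    [-0.3467, -0.36, 0],
  ],
  yaw=[0, 0, 0, 0, 0, 0, 0, 0, 0, 0],
  claw=[0.06, 0.06, 0.06, 0.06, 0.06, 0.06, 0.06, 0.06, 0.06, 0.06],
  force=40,
)

```text
time_s: 1.1
eef_pos: [356.7, 181.5, 231.2]
orientation: [-0.0, 0.194, 0.981, -0.0]
contact_force: [1.0, -0.0, 0.2]
finger_gap: 59.9
finger_force: 0.0
```

Scaled: -0.2755 m is -0.3673, -0.2585 m is -0.3447.

>>> carry_out(
  xyz=[
    [-0.0373, -0.04, 0.0053],
    [-0.0747, -0.08, 0.0107],
    [-0.112, -0.12, 0.016],
    [-0.1493, -0.16, 0.0213],
    [-0.1867, -0.2, 0.0267],
    [-0.224, -0.24, 0.032],
    [-0.2613, -0.28, 0.0373],
    [-0.2987, -0.32, 0.0413],
    [-0.3447, -0.3673, 0.0413],
    [-0.3447, -0.3673, 0.0413],
  ],
  yaw=[0, 0, 0, 0, 0, 0, 0, 0, 0, 0],
  claw=[0.06, 0.06, 0.06, 0.06, 0.06, 0.06, 0.06, 0.06, 0.06, 0.06],
)

```text
time_s: 2.1
eef_pos: [491.5, -174.6, 199.1]
orientation: [-0.001, 0.196, 0.981, -0.0]
contact_force: [-0.7, 0.6, 0.1]
finger_gap: 59.7
finger_force: 0.0
```

```bash
cat >> h.py <<'E'
from scipy.spatial.transform import Rotation as Ro
def go(*T):
    s=ctrl.get_state();q=s["orientation"];R=Ro.from_quat(q,scalar_first=True).as_matrix()
    print(s["time_s"],s["eef_pos"].round(1),R[:,0].round(3),R[:,2].round(3),"gap",round(s["finger_gap"],1),"F",s["contact_force"].round(1),s["finger_force"],"dq",abs(s["dq"]).max().round(3))
    for t in T: print(t,(R.T@(np.array(t)-s["eef_pos"])/1000).round(4))
E
python3 -c "
from h import *
go((490.5,-170.4,200),(490.5,-170.4,95))"
```

```text
2.1 [ 491.5 -174.6  199.1] [-0.923  0.384  0.001] [-0.001 -0.    -1.   ] gap 59.7 F [-0.7  0.6  0.1] 0.0 dq 0.068
(490.5, -170.4, 200) [ 0.0025  0.0035 -0.0009]
(490.5, -170.4, 95) [0.0024 0.0036 0.1041]
```

Scaled: 0.04 m is 0.0533, 0.03 m is 0.04.

>>> carry_out(
  xyz=[
    [0, 0, 0.02],
    [0, 0, 0.04],
    [0, 0, 0.0533],
    [0, 0, 0.0533],
    [0, 0, 0.0533],
    [0, 0, 0.0533],
  ],
  yaw=[0, 0, 0, 0, 0, 0],
  claw=[0.06, 0.06, 0.06, 0.06, 0.06, 0.06],
)

```text
time_s: 2.7
eef_pos: [490.9, -170.3, 161.1]
orientation: [0.001, 0.194, 0.981, -0.0]
contact_force: [0.7, -0.4, 0.0]
finger_gap: 59.5
finger_force: 0.0
```

```bash
python3 -c "
from h import *
go((490.5,-170.4,95))
a=ctrl.capture('side')[170:290,230:390,::-1];b=ctrl.capture('top')[140:290,330:490,::-1]
cv2.imwrite('pics/c.png',np.vstack([cv2.resize(x,None,fx=2.2,fy=2.2,interpolation=2) for x in(a,b)]))"
```

```text
2.7 [ 490.9 -170.3  161.1] [-0.925  0.381 -0.001] [ 0.001 -0.001 -1.   ] gap 59.5 F [ 0.7 -0.4  0. ] 0.0 dq 0.002
(490.5, -170.4, 95) [ 0.0004 -0.0003  0.0661]
```

View pics/c.png

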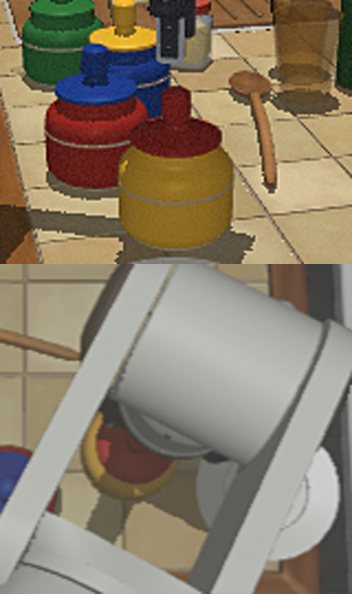

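The fingers are above the red knob (side about 312,195; knob top 310,212). Descending next.

Scaled: 0.066 m is 0.088, 0.056 m is 0.0747.

>>> carry_out(
  xyz=[
    [0, 0, 0.0267],
    [0, 0, 0.0533],
    [0, 0, 0.0747],
    [0, 0, 0.088],
    [0, 0, 0.088],
    [0, 0, 0.088],
  ],
  yaw=[0, 0, 0, 0, 0, 0],
  claw=[0.06, 0.06, 0.06, 0.06, 0.06, 0.06],
)

```text
time_s: 3.4
eef_pos: [490.9, -170.4, 95.0]
orientation: [0.0, 0.194, 0.981, -0.0]
contact_force: [-0.3, -0.2, -0.2]
finger_gap: 59.7
finger_force: 0.0
```

>>> carry_out(
  xyz=[
    [0, 0, 0],
    [0, 0, 0],
    [0, 0, 0],
    [0, 0, 0],
    [0, 0, 0],
    [0, 0, 0],
    [0, 0, 0],
    [0, 0, 0],
  ],
  yaw=[0, 0, 0, 0, 0, 0, 0, 0],
  claw=[0.045, 0.035, 0.03, 0.02, 0.015, 0.015, 0.015, 0.015],
  force=40,
)

```text
time_s: 4.2
eef_pos: [491.5, -170.5, 96.0]
orientation: [0.001, 0.194, 0.981, -0.0]
contact_force: [-1.5, 3.5, 16.3]
finger_gap: 23.6
finger_force: 58.5
```

>>> carry_out(
  xyz=[
    [0, 0, -0.0067],
    [0, 0, -0.02],
    [0, 0, -0.04],
    [0, 0, -0.04],
    [0, 0, -0.04],
  ],
  yaw=[0, 0, 0, 0, 0],
  claw=[0.015, 0.015, 0.015, 0.015, 0.015],
)

```text
time_s: 4.7
eef_pos: [490.7, -170.3, 124.4]
orientation: [0.0, 0.194, 0.981, -0.0]
contact_force: [-0.0, 0.5, -1.7]
finger_gap: 23.7
finger_force: 55.8
```

```bash
python3 -c "
from h import *
go((453,-318,180),(490.5,-170.4,180))
a=ctrl.capture('side')[150:350,230:390,::-1]
cv2.imwrite('pics/d.png',cv2.resize(a,None,fx=2.2,fy=2.2,interpolation=2))"
```

```text
4.7 [ 490.7 -170.3  124.4] [-0.925  0.381 -0.   ] [ 0. -0. -1.] gap 23.7 F [-0.   0.5 -1.7] 55.78797466994729 dq 0.014
(453, -318, 180) [-0.0214 -0.1509 -0.0556]
(490.5, -170.4, 180) [ 0.0001 -0.0002 -0.0556]
```

View pics/d.png

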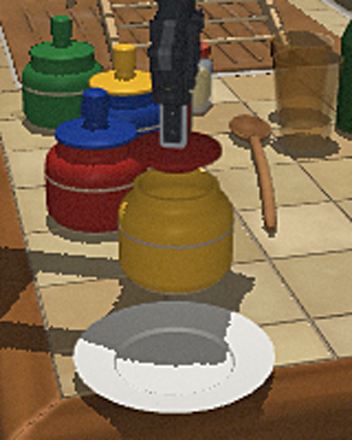

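Gap is 23.7 mm with the red lid held clear of the yellow canister (crop 180,150). The plate's flat centre is at crop (175,352). Carrying the lid there.

Scaled: -0.152 m is -0.2027, -0.03 m is -0.04.

>>> carry_out(
  xyz=[
    [0, 0, -0.02],
    [-0.0013, -0.0133, -0.04],
    [-0.0053, -0.04, -0.0467],
    [-0.0107, -0.0733, -0.0467],
    [-0.016, -0.1133, -0.0467],
    [-0.0213, -0.1533, -0.0467],
    [-0.0267, -0.1867, -0.0333],
    [-0.0287, -0.2, -0.0133],
    [-0.0287, -0.2027, 0.0133],
    [-0.0287, -0.2027, 0.04],
  ],
  yaw=[0, 0, 0, 0, 0, 0, 0, 0, 0, 0],
  claw=[0.015, 0.015, 0.015, 0.015, 0.015, 0.015, 0.015, 0.015, 0.015, 0.015],
)

```text
time_s: 5.75
eef_pos: [452.2, -318.8, 92.4]
orientation: [-0.001, 0.194, 0.981, 0.0]
contact_force: [0.2, 0.9, -1.1]
finger_gap: 24.0
finger_force: 55.9
```

Scaled: 0.06 m is 0.08, 0.052 m is 0.0693.

>>> carry_out(
  xyz=[
    [0, 0, 0.0267],
    [0, 0, 0.0533],
    [0, 0, 0.0693],
    [0, 0, 0.08],
    [0, 0, 0.08],
    [0, 0, 0.08],
  ],
  yaw=[0, 0, 0, 0, 0, 0],
  claw=[0.015, 0.015, 0.015, 0.015, 0.015, 0.015],
)

```text
time_s: 6.35
eef_pos: [452.9, -319.1, 34.8]
orientation: [0.0, 0.194, 0.981, -0.0]
contact_force: [-0.2, -0.2, -1.0]
finger_gap: 23.9
finger_force: 55.9
```

```bash
python3 -c "
from h import *
go((453,-319,27))
a=ctrl.capture('side')[200:350,230:390,::-1]
cv2.imwrite('pics/e.png',cv2.resize(a,None,fx=3,fy=3,interpolation=2))"
```

```text
6.35 [ 452.9 -319.1   34.8] [-0.925  0.381 -0.001] [ 0. -0. -1.] gap 23.9 F [-0.2 -0.2 -1. ] 55.91708710533567 dq 0.007
(453, -319, 27) [-0.0001  0.0002  0.0078]
```

View pics/e.png

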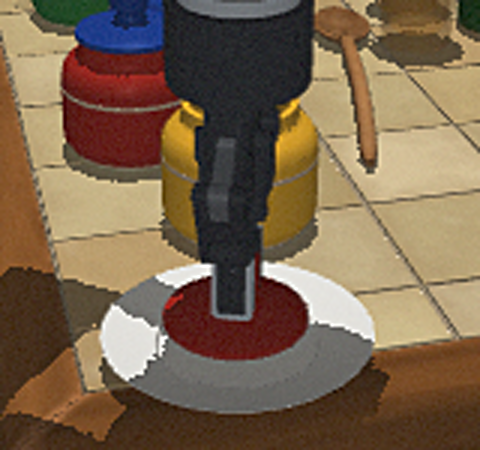

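The red lid hangs centred over the plate (lid 235,320; plate 238,337). Lowering.

Scaled: 0.008 m is 0.0107, 0.007 m is 0.0093.

>>> carry_out(
  xyz=[
    [0, 0, 0.0027],
    [0, 0, 0.0053],
    [0, 0, 0.008],
    [0, 0, 0.0093],
    [0, 0, 0.0107],
    [0, 0, 0.0107],
    [0, 0, 0.0107],
  ],
  yaw=[0, 0, 0, 0, 0, 0, 0],
  claw=[0.015, 0.015, 0.015, 0.015, 0.015, 0.015, 0.015],
)

```text
time_s: 7.1
eef_pos: [452.7, -319.0, 27.4]
orientation: [0.0, 0.194, 0.981, -0.0]
contact_force: [-6.1, 5.9, 17.1]
finger_gap: 24.0
finger_force: 60.3
```

Scaled: -0.15 m is -0.2, -0.11 m is -0.1467.

>>> carry_out(
  xyz=[
    [0, 0, 0],
    [0, 0, 0],
    [0, 0, 0],
    [0, 0, 0],
    [0, 0, -0.0133],
    [0, 0, -0.04],
    [0, 0, -0.0933],
    [0, 0, -0.1467],
    [0, 0, -0.2],
    [0, 0, -0.2],
  ],
  yaw=[0, 0, 0, 0, 0, 0, 0, 0, 0, 0],
  claw=[0.028, 0.035, 0.045, 0.06, 0.06, 0.06, 0.06, 0.06, 0.06, 0.06],
)

```text
time_s: 8.1
eef_pos: [454.0, -320.3, 182.7]
orientation: [0.004, 0.194, 0.981, -0.002]
contact_force: [0.6, -0.3, -1.1]
finger_gap: 60.3
finger_force: 0.0
```

```bash
python3 -c "
from h import *
go((499,99.5,180))"
```

```text
8.1 [ 454.  -320.3  182.7] [-0.925  0.381 -0.008] [ 0.006 -0.006 -1.   ] gap 60.3 F [ 0.6 -0.3 -1.1] 0.0 dq 0.086
(499, 99.5, 180) [0.1183 0.4053 0.0005]
```

Scaled: 0.375 m is 0.5, 0.006 m is 0.008.

>>> carry_out(
  xyz=[
    [0.008, 0.0267, 0],
    [0.0227, 0.08, 0],
    [0.0387, 0.1333, 0],
    [0.0533, 0.1867, 0],
    [0.0693, 0.24, 0],
    [0.0853, 0.2933, 0],
    [0.1, 0.3467, 0],
    [0.116, 0.4, 0],
    [0.1307, 0.4533, 0],
    [0.144, 0.5, 0],
  ],
  yaw=[0, 0, 0, 0, 0, 0, 0, 0, 0, 0],
  claw=[0.06, 0.06, 0.06, 0.06, 0.06, 0.06, 0.06, 0.06, 0.06, 0.06],
)

```text
time_s: 9.1
eef_pos: [495.4, 70.9, 176.7]
orientation: [0.0, 0.194, 0.981, 0.0]
contact_force: [0.4, 0.3, -0.0]
finger_gap: 59.9
finger_force: 0.0
```

>>> carry_out(
  xyz=[
    [0.008, 0.0267, 0],
    [0.012, 0.0393, 0],
    [0.012, 0.0393, 0.008],
    [0.012, 0.0393, 0.016],
    [0.012, 0.0393, 0.016],
    [0.012, 0.0393, 0.016],
  ],
  yaw=[0, 0, 0, 0, 0, 0],
  claw=[0.06, 0.06, 0.06, 0.06, 0.06, 0.06],
)

```text
time_s: 9.7
eef_pos: [498.5, 98.7, 164.1]
orientation: [-0.0, 0.195, 0.981, -0.0]
contact_force: [-0.2, -0.3, 0.3]
finger_gap: 59.7
finger_force: 0.0
```

```bash
python3 -c "
from h import *
go((499,99.5,96.5))
a=ctrl.capture('side')[130:350,230:390,::-1]
cv2.imwrite('pics/f.png',cv2.resize(a,None,fx=2.5,fy=2.5,interpolation=2))"
```

```text
9.7 [498.5  98.7 164.1] [-0.924  0.382  0.   ] [-0.001 -0.    -1.   ] gap 59.7 F [-0.2 -0.3  0.3] 0.0 dq 0.008
(499, 99.5, 96.5) [-0.0002  0.001   0.0676]
```

View pics/f.png

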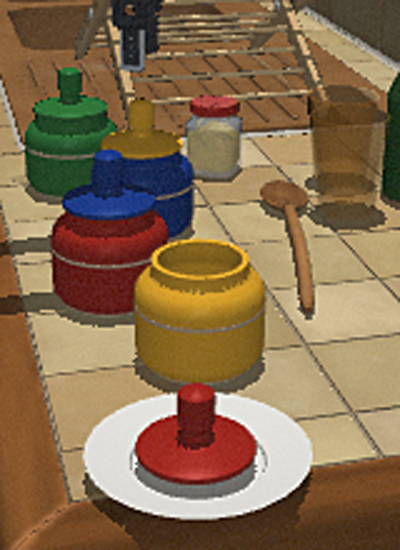

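The red lid stands upright on the plate (knob about 196,395), and the gripper is above the yellow knob (140,105). Grasping yellow.

Scaled: 0.067 m is 0.0893, 0.001 m is 0.0013.

>>> carry_out(
  xyz=[
    [0, 0.0013, 0.0267],
    [0, 0.0013, 0.0533],
    [0, 0.0013, 0.0747],
    [0, 0.0013, 0.0893],
    [0, 0.0013, 0.0893],
    [0, 0.0013, 0.0893],
  ],
  yaw=[0, 0, 0, 0, 0, 0],
  claw=[0.06, 0.06, 0.06, 0.06, 0.06, 0.06],
)

```text
time_s: 10.35
eef_pos: [499.2, 100.4, 97.9]
orientation: [0.0, 0.194, 0.981, -0.0]
contact_force: [1.0, -0.6, 0.1]
finger_gap: 59.9
finger_force: 0.0
```

>>> carry_out(
  xyz=[
    [0, 0, 0],
    [0, 0, 0],
    [0, 0, 0],
    [0, 0, 0],
    [0, 0, 0],
    [0, 0, 0],
    [0, 0, 0],
  ],
  yaw=[0, 0, 0, 0, 0, 0, 0],
  claw=[0.045, 0.035, 0.03, 0.02, 0.015, 0.015, 0.015],
)

```text
time_s: 11.05
eef_pos: [499.1, 100.6, 97.8]
orientation: [0.0, 0.194, 0.981, 0.0]
contact_force: [-0.3, 2.1, 5.3]
finger_gap: 24.0
finger_force: 39.0
```

Scaled: -0.09 m is -0.12, -0.085 m is -0.1133.

>>> carry_out(
  xyz=[
    [0, 0, -0.0067],
    [0, 0, -0.02],
    [0, 0, -0.0467],
    [0, 0, -0.08],
    [0, 0, -0.1133],
    [0, 0, -0.12],
    [0, 0, -0.12],
  ],
  yaw=[0, 0, 0, 0, 0, 0, 0],
  claw=[0.015, 0.015, 0.015, 0.015, 0.015, 0.015, 0.015],
)

```text
time_s: 11.75
eef_pos: [499.2, 100.5, 187.9]
orientation: [0.001, 0.194, 0.981, 0.0]
contact_force: [-0.0, 0.8, -2.8]
finger_gap: 23.9
finger_force: 39.3
```

```bash
python3 -c "
from h import *
go((490.5,-170.4,180))"
```

```text
11.75 [499.2 100.5 187.9] [-0.925  0.381 -0.001] [ 0.001 -0.    -1.   ] gap 23.9 F [-0.   0.8 -2.8] 39.322965145111084 dq 0.035
(490.5, -170.4, 180) [-0.0952 -0.2538  0.008 ]
```

Scaled: -0.2535 m is -0.338, -0.235 m is -0.3133.

>>> carry_out(
  xyz=[
    [-0.0053, -0.0133, 0],
    [-0.016, -0.044, 0],
    [-0.0307, -0.08, 0],
    [-0.0453, -0.12, 0],
    [-0.06, -0.16, 0],
    [-0.0747, -0.2, 0],
    [-0.0893, -0.24, 0],
    [-0.104, -0.28, 0],
    [-0.1173, -0.3133, 0],
    [-0.1267, -0.338, 0],
  ],
  yaw=[0, 0, 0, 0, 0, 0, 0, 0, 0, 0],
  claw=[0.015, 0.015, 0.015, 0.015, 0.015, 0.015, 0.015, 0.015, 0.015, 0.015],
)

```text
time_s: 12.75
eef_pos: [489.2, -172.2, 185.8]
orientation: [-0.001, 0.195, 0.981, 0.0]
contact_force: [-0.4, 0.6, -2.1]
finger_gap: 23.7
finger_force: 39.4
```

>>> carry_out(
  xyz=[
    [0, 0, 0.0133],
    [0, 0, 0.04],
    [0, 0, 0.0667],
    [0, 0, 0.08],
    [0, 0, 0.08],
    [0, 0, 0.08],
  ],
  yaw=[0, 0, 0, 0, 0, 0],
  claw=[0.015, 0.015, 0.015, 0.015, 0.015, 0.015],
)

```text
time_s: 13.35
eef_pos: [490.2, -170.0, 127.6]
orientation: [-0.0, 0.194, 0.981, -0.0]
contact_force: [-0.1, -0.1, -1.8]
finger_gap: 23.9
finger_force: 39.5
```

```bash
python3 -c "
from h import *
go((490.5,-170.4,97.8))
a=ctrl.capture('side')[180:300,240:380,::-1]
cv2.imwrite('pics/g.png',cv2.resize(a,None,fx=3,fy=3,interpolation=2))"
```

```text
13.35 [ 490.2 -170.   127.6] [-0.925  0.381  0.   ] [-0. -0. -1.] gap 23.9 F [-0.1 -0.1 -1.8] 39.52173113822937 dq 0.016
(490.5, -170.4, 97.8) [-0.0004 -0.0002  0.0298]
```

View pics/g.png

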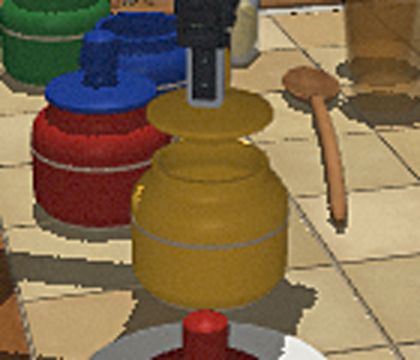

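The yellow lid is centred over the yellow canister (210,112 over 209,160). Lowering.

Scaled: 0.029 m is 0.0387, 0.028 m is 0.0373.

>>> carry_out(
  xyz=[
    [0, 0, 0.0093],
    [0, 0, 0.0173],
    [0, 0, 0.024],
    [0, 0, 0.0293],
    [0, 0, 0.0333],
    [0, 0, 0.036],
    [0, 0, 0.0373],
    [0, 0, 0.0387],
    [0, 0, 0.0387],
    [0, 0, 0.0387],
  ],
  yaw=[0, 0, 0, 0, 0, 0, 0, 0, 0, 0],
  claw=[0.015, 0.015, 0.015, 0.015, 0.015, 0.015, 0.015, 0.015, 0.015, 0.015],
)

```text
time_s: 14.4
eef_pos: [490.2, -170.1, 98.4]
orientation: [0.0, 0.194, 0.981, -0.0]
contact_force: [-0.1, 0.3, -1.6]
finger_gap: 23.7
finger_force: 39.5
```

Scaled: 0.0015 m is 0.002, 0.001 m is 0.0013.

>>> carry_out(
  xyz=[
    [0, 0, 0.0007],
    [0, 0, 0.0013],
    [0, 0, 0.002],
    [0, 0, 0.002],
    [0, 0, 0.002],
  ],
  yaw=[0, 0, 0, 0, 0],
  claw=[0.015, 0.015, 0.015, 0.015, 0.015],
)

```text
time_s: 14.9
eef_pos: [490.3, -170.2, 97.7]
orientation: [0.0, 0.194, 0.981, -0.0]
contact_force: [-5.2, 2.5, 10.9]
finger_gap: 24.1
finger_force: 40.9
```

>>> carry_out(
  xyz=[
    [0, 0, 0],
    [0, 0, 0],
    [0, 0, 0],
    [0, 0, 0],
    [0, 0, -0.0133],
    [0, 0, -0.04],
    [0, 0, -0.0733],
    [0, 0, -0.1],
    [0, 0, -0.1],
    [0, 0, -0.1],
  ],
  yaw=[0, 0, 0, 0, 0, 0, 0, 0, 0, 0],
  claw=[0.028, 0.035, 0.045, 0.06, 0.06, 0.06, 0.06, 0.06, 0.06, 0.06],
)

```text
time_s: 15.9
eef_pos: [490.3, -170.1, 172.3]
orientation: [0.0, 0.194, 0.981, -0.0]
contact_force: [-0.5, 0.1, -0.5]
finger_gap: 59.7
finger_force: 0.0
```

Scaled: 0.0985 m is 0.1313, 0.092 m is 0.1227.

>>> carry_out(
  xyz=[
    [0.0133, 0.0147, 0],
    [0.04, 0.044, 0],
    [0.0667, 0.0733, 0],
    [0.0933, 0.1027, 0],
    [0.1133, 0.1227, 0],
    [0.1227, 0.1313, 0],
    [0.1227, 0.1313, 0],
    [0.1227, 0.1313, 0],
    [0.1227, 0.1313, 0],
  ],
  yaw=[0, 0, 0, 0, 0, 0, 0, 0, 0],
  claw=[0.06, 0.06, 0.06, 0.06, 0.06, 0.06, 0.06, 0.06, 0.06],
)

```text
time_s: 16.8
eef_pos: [442.9, -44.6, 171.6]
orientation: [-0.0, 0.194, 0.981, -0.0]
contact_force: [0.4, -0.4, 1.0]
finger_gap: 60.1
finger_force: 0.0
```

```bash
python3 -c "
from h import *
go((443,-44,97.5))
a=ctrl.capture('side')[150:350,230:390,::-1]
cv2.imwrite('pics/i.png',cv2.resize(a,None,fx=2.5,fy=2.5,interpolation=2))"
```

```text
16.8 [442.9 -44.6 171.6] [-0.924  0.382  0.   ] [-0. -0. -1.] gap 60.1 F [ 0.4 -0.4  1. ] 0.0 dq 0.005
(443, -44, 97.5) [0.0001 0.0007 0.0741]
```

View pics/i.png

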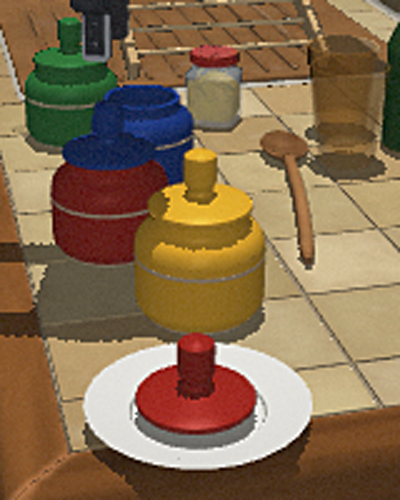

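The yellow lid sits flat on the yellow canister (201,200), and the gripper is above the blue knob. Grasping blue.

Scaled: 0.074 m is 0.0987, 0.063 m is 0.084.

>>> carry_out(
  xyz=[
    [0, 0.0013, 0.0267],
    [0, 0.0013, 0.06],
    [0, 0.0013, 0.084],
    [0, 0.0013, 0.0987],
    [0, 0.0013, 0.0987],
    [0, 0.0013, 0.0987],
  ],
  yaw=[0, 0, 0, 0, 0, 0],
  claw=[0.06, 0.06, 0.06, 0.06, 0.06, 0.06],
)

```text
time_s: 17.45
eef_pos: [443.4, -43.3, 98.4]
orientation: [0.0, 0.194, 0.981, -0.0]
contact_force: [0.1, 0.7, -0.1]
finger_gap: 59.8
finger_force: 0.0
```

>>> carry_out(
  xyz=[
    [0, 0, 0],
    [0, 0, 0],
    [0, 0, 0],
    [0, 0, 0],
    [0, 0, 0],
    [0, 0, 0],
    [0, 0, 0],
  ],
  yaw=[0, 0, 0, 0, 0, 0, 0],
  claw=[0.045, 0.035, 0.03, 0.02, 0.015, 0.015, 0.015],
)

```text
time_s: 18.15
eef_pos: [443.3, -43.1, 98.3]
orientation: [0.0, 0.194, 0.981, -0.0]
contact_force: [-1.9, 0.3, 4.9]
finger_gap: 23.6
finger_force: 39.0
```

Scaled: -0.07 m is -0.0933, -0.06 m is -0.08.

>>> carry_out(
  xyz=[
    [0, 0, -0.0067],
    [0, 0, -0.02],
    [0, 0, -0.0467],
    [0, 0, -0.08],
    [0, 0, -0.0933],
    [0, 0, -0.0933],
    [0, 0, -0.0933],
  ],
  yaw=[0, 0, 0, 0, 0, 0, 0],
  claw=[0.015, 0.015, 0.015, 0.015, 0.015, 0.015, 0.015],
)

```text
time_s: 18.85
eef_pos: [442.8, -43.0, 167.2]
orientation: [-0.0, 0.194, 0.981, -0.0]
contact_force: [-0.7, 0.1, -0.8]
finger_gap: 24.0
finger_force: 39.3
```

```bash
python3 -c "
from h import *
go((499.2,100.2,167))"
```

```text
18.85 [442.8 -43.  167.2] [-0.925  0.381  0.001] [-0.001  0.    -1.   ] gap 24.0 F [-0.7  0.1 -0.8] 39.26239192485809 dq 0.012
(499.2, 100.2, 167) [2.400e-03 1.539e-01 1.000e-04]
```

Scaled: 0.154 m is 0.2053, 0.001 m is 0.0013.

>>> carry_out(
  xyz=[
    [0, 0.0133, 0],
    [0.0007, 0.04, 0],
    [0.0013, 0.0733, 0],
    [0.0013, 0.1067, 0],
    [0.002, 0.14, 0],
    [0.0027, 0.1733, 0],
    [0.0027, 0.196, 0],
    [0.0027, 0.2053, 0],
    [0.0027, 0.2053, 0],
    [0.0027, 0.2053, 0],
  ],
  yaw=[0, 0, 0, 0, 0, 0, 0, 0, 0, 0],
  claw=[0.015, 0.015, 0.015, 0.015, 0.015, 0.015, 0.015, 0.015, 0.015, 0.015],
)

```text
time_s: 19.85
eef_pos: [499.5, 99.8, 167.4]
orientation: [-0.0, 0.194, 0.981, -0.0]
contact_force: [-0.2, 0.4, -1.4]
finger_gap: 23.7
finger_force: 39.4
```

>>> carry_out(
  xyz=[
    [0, 0, 0.0133],
    [0, 0, 0.0333],
    [0, 0, 0.0467],
    [0, 0, 0.052],
    [0, 0, 0.052],
    [0, 0, 0.052],
  ],
  yaw=[0, 0, 0, 0, 0, 0],
  claw=[0.015, 0.015, 0.015, 0.015, 0.015, 0.015],
)

```text
time_s: 20.45
eef_pos: [500.0, 100.0, 129.2]
orientation: [0.0, 0.194, 0.981, -0.0]
contact_force: [-0.2, 0.5, -1.1]
finger_gap: 23.9
finger_force: 39.4
```

```bash
python3 -c "
from h import *
go((499.2,100.2,98.3))
a=ctrl.capture('side')[120:240,230:370,::-1]
cv2.imwrite('pics/j.png',cv2.resize(a,None,fx=3,fy=3,interpolation=2))"
```

```text
20.45 [500.  100.  129.2] [-0.925  0.381 -0.   ] [ 0. -0. -1.] gap 23.9 F [-0.2  0.5 -1.1] 39.37474608421326 dq 0.006
(499.2, 100.2, 98.3) [ 0.0008 -0.0001  0.0309]
```

View pics/j.png

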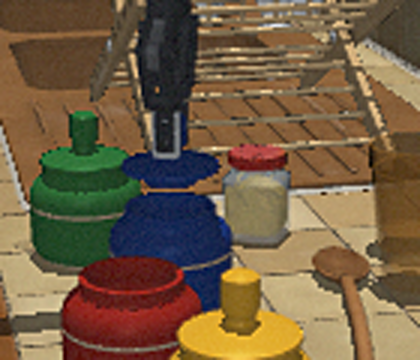

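The blue lid (171,165) is over the blue canister (171,205). Lowering.

Scaled: 0.0315 m is 0.042, 0.0305 m is 0.0407.

>>> carry_out(
  xyz=[
    [0.0007, 0, 0.0093],
    [0.0007, 0, 0.0187],
    [0.0007, 0, 0.0253],
    [0.0007, 0, 0.0307],
    [0.0007, 0, 0.0347],
    [0.0007, 0, 0.0373],
    [0.0007, 0, 0.0393],
    [0.0007, 0, 0.0407],
    [0.0007, 0, 0.042],
    [0.0007, 0, 0.042],
  ],
  yaw=[0, 0, 0, 0, 0, 0, 0, 0, 0, 0],
  claw=[0.015, 0.015, 0.015, 0.015, 0.015, 0.015, 0.015, 0.015, 0.015, 0.015],
)

```text
time_s: 21.5
eef_pos: [499.6, 100.3, 98.3]
orientation: [0.0, 0.194, 0.981, 0.0]
contact_force: [-7.2, 0.2, 13.3]
finger_gap: 24.0
finger_force: 40.6
```

Scaled: -0.08 m is -0.1067, -0.055 m is -0.0733.

>>> carry_out(
  xyz=[
    [0, 0, 0],
    [0, 0, 0],
    [0, 0, 0],
    [0, 0, 0],
    [0, 0, -0.0133],
    [0, 0, -0.04],
    [0, 0, -0.0733],
    [0, 0, -0.1067],
    [0, 0, -0.1067],
    [0, 0, -0.1067],
  ],
  yaw=[0, 0, 0, 0, 0, 0, 0, 0, 0, 0],
  claw=[0.028, 0.035, 0.045, 0.06, 0.06, 0.06, 0.06, 0.06, 0.06, 0.06],
)

```text
time_s: 22.5
eef_pos: [499.5, 100.3, 177.9]
orientation: [0.001, 0.194, 0.981, 0.0]
contact_force: [-1.0, -0.3, 0.5]
finger_gap: 60.2
finger_force: 0.0
```

Scaled: -0.375 m is -0.5, -0.34 m is -0.4533.

>>> carry_out(
  xyz=[
    [-0.008, -0.0267, 0],
    [-0.0227, -0.08, 0],
    [-0.0387, -0.1333, 0],
    [-0.0533, -0.1867, 0],
    [-0.0693, -0.24, 0],
    [-0.0853, -0.2933, 0],
    [-0.1, -0.3467, 0],
    [-0.116, -0.4, 0],
    [-0.1307, -0.4533, 0],
    [-0.144, -0.5, 0],
  ],
  yaw=[0, 0, 0, 0, 0, 0, 0, 0, 0, 0],
  claw=[0.06, 0.06, 0.06, 0.06, 0.06, 0.06, 0.06, 0.06, 0.06, 0.06],
)

```text
time_s: 23.5
eef_pos: [455.5, -289.3, 176.4]
orientation: [-0.001, 0.194, 0.981, 0.0]
contact_force: [0.6, -0.1, 0.0]
finger_gap: 59.7
finger_force: 0.0
```

Scaled: 0.07 m is 0.0933, 0.05 m is 0.0667.

>>> carry_out(
  xyz=[
    [-0.008, -0.0267, 0],
    [-0.0113, -0.04, 0.0267],
    [-0.0113, -0.04, 0.0667],
    [-0.0113, -0.04, 0.0933],
    [-0.0113, -0.04, 0.0933],
    [-0.0113, -0.04, 0.0933],
    [-0.0113, -0.04, 0.0933],
  ],
  yaw=[0, 0, 0, 0, 0, 0, 0],
  claw=[0.06, 0.06, 0.06, 0.06, 0.06, 0.06, 0.06],
)

```text
time_s: 24.2
eef_pos: [453.2, -318.8, 108.5]
orientation: [0.001, 0.194, 0.981, -0.0]
contact_force: [0.7, -0.1, 0.1]
finger_gap: 59.9
finger_force: 0.0
```

```bash
python3 -c "
from h import *
go((452.9,-319,28))
a=ctrl.capture('side')[150:350,230:390,::-1]
cv2.imwrite('pics/k.png',cv2.resize(a,None,fx=2.8,fy=2.8,interpolation=2))"
```

```text
24.2 [ 453.2 -318.8  108.5] [-0.925  0.381 -0.001] [ 0.001 -0.001 -1.   ] gap 59.9 F [ 0.7 -0.1  0.1] 0.0 dq 0.005
(452.9, -319, 28) [ 0.0003 -0.0002  0.0805]
```

View pics/k.png

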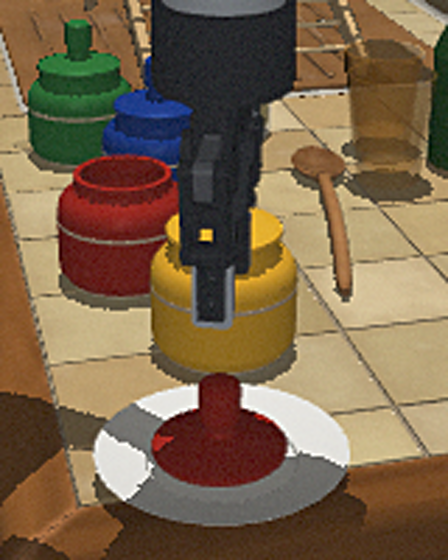

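The blue lid is on the blue canister, and the red lid is upright on the plate with its knob (222,390) under the fingers. Grasping it.

Scaled: 0.08 m is 0.1067, 0.065 m is 0.0867.

>>> carry_out(
  xyz=[
    [0, 0, 0.0267],
    [0, 0, 0.06],
    [0, 0, 0.0867],
    [0, 0, 0.1067],
    [0, 0, 0.1067],
    [0, 0, 0.1067],
  ],
  yaw=[0, 0, 0, 0, 0, 0],
  claw=[0.06, 0.06, 0.06, 0.06, 0.06, 0.06],
)

```text
time_s: 24.85
eef_pos: [453.2, -318.8, 28.4]
orientation: [0.0, 0.194, 0.981, -0.0]
contact_force: [0.5, -0.4, 0.9]
finger_gap: 60.3
finger_force: 0.0
```

>>> carry_out(
  xyz=[
    [0, 0, 0],
    [0, 0, 0],
    [0, 0, 0],
    [0, 0, 0],
    [0, 0, 0],
    [0, 0, 0],
    [0, 0, 0],
  ],
  yaw=[0, 0, 0, 0, 0, 0, 0],
  claw=[0.045, 0.035, 0.03, 0.02, 0.015, 0.015, 0.015],
)

```text
time_s: 25.55
eef_pos: [453.0, -318.7, 28.0]
orientation: [0.0, 0.194, 0.981, -0.0]
contact_force: [-1.3, 1.7, 6.3]
finger_gap: 24.1
finger_force: 39.0
```

Scaled: -0.16 m is -0.2133, -0.135 m is -0.18.

>>> carry_out(
  xyz=[
    [0, 0, -0.0067],
    [0, 0, -0.02],
    [0, 0, -0.0467],
    [0, 0, -0.0867],
    [0, 0, -0.1333],
    [0, 0, -0.18],
    [0, 0, -0.2133],
    [0, 0, -0.2133],
    [0, 0, -0.2133],
  ],
  yaw=[0, 0, 0, 0, 0, 0, 0, 0, 0],
  claw=[0.015, 0.015, 0.015, 0.015, 0.015, 0.015, 0.015, 0.015, 0.015],
)

```text
time_s: 26.45
eef_pos: [452.8, -318.5, 187.8]
orientation: [0.0, 0.194, 0.981, -0.0]
contact_force: [0.9, 0.8, -2.6]
finger_gap: 23.8
finger_force: 39.6
```

```bash
python3 -c "
from h import *
go((443,-43.2,188))"
```

```text
26.45 [ 452.8 -318.5  187.8] [-0.925  0.381 -0.001] [ 0.001 -0.001 -1.   ] gap 23.8 F [ 0.9  0.8 -2.6] 39.56729725926294 dq 0.028
(443, -43.2, 188) [ 0.1139  0.2508 -0.0004]
```

Scaled: 0.251 m is 0.3347, 0.232 m is 0.3093.

>>> carry_out(
  xyz=[
    [0.0053, 0.0133, 0],
    [0.0187, 0.04, 0],
    [0.0347, 0.076, 0],
    [0.052, 0.1147, 0],
    [0.0693, 0.1533, 0],
    [0.088, 0.1933, 0],
    [0.1067, 0.2347, 0],
    [0.124, 0.2733, 0],
    [0.1413, 0.3093, 0],
    [0.152, 0.3347, 0],
  ],
  yaw=[0, 0, 0, 0, 0, 0, 0, 0, 0, 0],
  claw=[0.015, 0.015, 0.015, 0.015, 0.015, 0.015, 0.015, 0.015, 0.015, 0.015],
)

```text
time_s: 27.45
eef_pos: [441.9, -40.7, 186.3]
orientation: [-0.001, 0.194, 0.981, 0.0]
contact_force: [-0.2, 0.8, -1.6]
finger_gap: 23.7
finger_force: 39.6
```

Scaled: 0.06 m is 0.08, 0.055 m is 0.0733.

>>> carry_out(
  xyz=[
    [0, 0, 0.0067],
    [0, 0, 0.0267],
    [0, 0, 0.0533],
    [0, 0, 0.0733],
    [0, 0, 0.08],
    [0, 0, 0.08],
    [0, 0, 0.08],
  ],
  yaw=[0, 0, 0, 0, 0, 0, 0],
  claw=[0.015, 0.015, 0.015, 0.015, 0.015, 0.015, 0.015],
)

```text
time_s: 28.15
eef_pos: [443.1, -43.1, 127.7]
orientation: [0.0, 0.194, 0.981, -0.0]
contact_force: [0.7, -0.2, -2.0]
finger_gap: 23.7
finger_force: 39.7
```

```bash
python3 -c "
from h import *
go((443,-43.2,97))
a=ctrl.capture('side')[130:270,230:370,::-1]
cv2.imwrite('pics/l.png',cv2.resize(a,None,fx=3,fy=3,interpolation=2))"
```

```text
28.15 [443.1 -43.1 127.7] [-0.925  0.381 -0.   ] [ 0. -0. -1.] gap 23.7 F [ 0.7 -0.2 -2. ] 39.7419773756701 dq 0.009
(443, -43.2, 97) [ 0.0001 -0.0001  0.0307]
```

View pics/l.png

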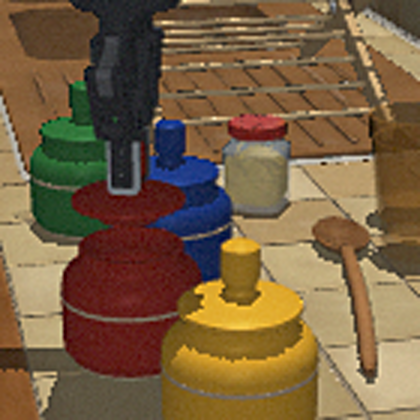

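The red lid (129,200) is over the red canister (131,245). The blue lid looks seated. Lowering.

Scaled: 0.031 m is 0.0413, 0.03 m is 0.04.

>>> carry_out(
  xyz=[
    [0, 0, 0.0093],
    [0, 0, 0.0187],
    [0, 0, 0.0253],
    [0, 0, 0.0307],
    [0, 0, 0.0347],
    [0, 0, 0.0373],
    [0, 0, 0.0387],
    [0, 0, 0.04],
    [0, 0, 0.0413],
    [0, 0, 0.0413],
  ],
  yaw=[0, 0, 0, 0, 0, 0, 0, 0, 0, 0],
  claw=[0.015, 0.015, 0.015, 0.015, 0.015, 0.015, 0.015, 0.015, 0.015, 0.015],
)

```text
time_s: 29.2
eef_pos: [443.2, -43.2, 96.7]
orientation: [0.0, 0.194, 0.981, -0.0]
contact_force: [-1.6, -1.3, 2.7]
finger_gap: 23.8
finger_force: 40.2
```

Scaled: 0.0006 m is 0.0008, 0.0003 m is 0.0004.

>>> carry_out(
  xyz=[
    [0, 0, 0.0004],
    [0, 0, 0.0008],
    [0, 0, 0.0008],
  ],
  yaw=[0, 0, 0],
  claw=[0.015, 0.015, 0.015],
)

```text
time_s: 29.5
eef_pos: [443.3, -43.2, 96.6]
orientation: [0.001, 0.194, 0.981, -0.0]
contact_force: [-5.0, -0.2, 12.4]
finger_gap: 24.0
finger_force: 41.7
```

Scaled: -0.14 m is -0.1867, -0.1 m is -0.1333.

>>> carry_out(
  xyz=[
    [0, 0, 0],
    [0, 0, 0],
    [0, 0, 0],
    [0, 0, 0],
    [0, 0, -0.0133],
    [0, 0, -0.04],
    [0, 0, -0.08],
    [0, 0, -0.1333],
    [0, 0, -0.1867],
    [0, 0, -0.1867],
  ],
  yaw=[0, 0, 0, 0, 0, 0, 0, 0, 0, 0],
  claw=[0.028, 0.035, 0.045, 0.06, 0.06, 0.06, 0.06, 0.06, 0.06, 0.06],
)

```text
time_s: 30.5
eef_pos: [444.5, -43.4, 241.5]
orientation: [0.004, 0.194, 0.981, -0.0]
contact_force: [0.8, -0.3, -0.5]
finger_gap: 59.9
finger_force: 0.0
```

Scaled: 0.12 m is 0.16, 0.1 m is 0.1333.

>>> carry_out(
  xyz=[
    [0.02, 0, 0],
    [0.0533, 0, 0],
    [0.0933, 0, 0],
    [0.1333, 0, 0],
    [0.16, 0, 0],
    [0.16, 0, 0],
    [0.16, 0, 0],
    [0.16, 0, 0],
  ],
  yaw=[0, 0, 0, 0, 0, 0, 0, 0],
  claw=[0.06, 0.06, 0.06, 0.06, 0.06, 0.06, 0.06, 0.06],
)

```text
time_s: 31.3
eef_pos: [332.5, 2.5, 235.9]
orientation: [0.0, 0.194, 0.981, -0.0]
contact_force: [0.3, 0.3, 0.5]
finger_gap: 60.2
finger_force: 0.0
```

```bash
python3 -c "
from h import *
go()
a=ctrl.capture('side')[140:340,230:430,::-1]
cv2.imwrite('pics/m.png',cv2.resize(a,None,fx=3,fy=3,interpolation=2))"
```

```text
31.3 [332.5   2.5 235.9] [-0.925  0.381 -0.   ] [ 0. -0. -1.] gap 60.2 F [0.3 0.3 0.5] 0.0 dq 0.011
```

View pics/m.png

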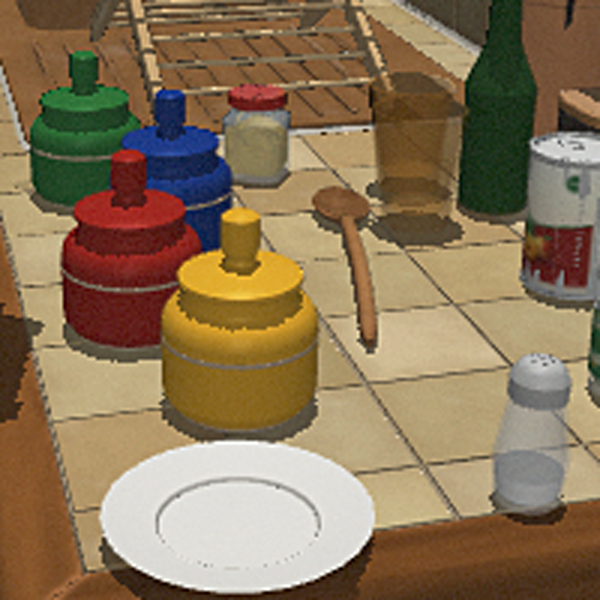

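All four canisters wear their own colour, seated flat: green (85,100), blue (171,135), red (129,205) and yellow (240,270). The plate is empty and the salt shaker is still standing at (533,435).

```bash
python3 -c "
from rig import ctrl
print(ctrl.finish_job())"
```

```text
the job is handed in; nothing more can be done
None
```

All four canisters wear the lid of their own colour, and in the last picture each lid sits flat; the job was handed in at about 31 s, and no verdict came back.

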